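# Wedge the rocking parts cabinet

### The job

The small grey drawer cabinet rocks because the foot under its red-dotted corner is worn short: push the wooden wedge along the table, thin end first, under that foot until it is snug, without gripping or lifting it. Then test by pressing down firmly on the red dot with the fingertips; if the corner still gives, push the wedge in a little more and press again until it no longer rocks. Leave the cabinet level and where it stands, with the wedge snug under the foot, and leave the bowl, the tape and the screwdriver alone.

Things in the scene. Friction and masses are not known exactly. Their poses are not given: they have to be found in the camera images.
- cabinet: Grey drawer cabinet, 190 (its x) x 230 (its y) x 80 mm, about 4 kg, loose, on four rubber feet at x = +-75, y = +-95 mm. Origin: table plane, under its centre; underside 22 mm, flat top 102 mm up. White drawer fronts with 10 mm pulls face its -x. A green bowl, 106 mm wide, 40 high, is fixed on top at (35, -45). 
- red_dot (a point): Centre of the red dot (26 mm wide) on the cabinet's top, 102 mm above the table, at (-72, +92) mm in the cabinet's frame, above the worn foot. A firm test is about 12 N (8 N at the least) held for a third of a second; unwedged, the corner starts to tip at 2 to 4 N and sinks as far as the foot is short, needing up to 10 N as the top also slides outwards under the finger.
- foot_tip (a point): Lowest point of the worn foot (dome of 11 mm radius), at (-75, +95) mm in the cabinet's frame, 5 to 8.5 mm above the table (how much is not known) while the cabinet stands level on its other three feet. Straight outwards from the cabinet's centre past this foot the table is free but for the wedge.
- wedge: Loose light-wood wedge, 60 g, 130 mm long (x), 46 mm wide (y), 18 mm high at the thick end (-x), 2 mm at the thin end (+x). Origin: centre of its flat underside, z up. It lies outside the worn foot, thin end roughly towards it. Sliding it takes under 1 N; once it bears on the foot the push soon rises to several N: about 5 N leaves it snug, much more lifts or shoves the cabinet.
- wedge_face (a point): Centre of the wedge's sloping top face, 10 mm above the underside; x points down the slope to the thin end, y across, z is the normal of the slope.
- wedge_back (a point): Centre of the wedge's upright thick end (46 mm wide, 18 mm high, facing the wedge's -x), 9 mm above the table, where it is pushed.
- bowl: Pink bowl of red parts, 110 mm wide at the rim, 45 mm high; origin at the centre of its underside. To be left alone.
- tape: Yellow roll of tape lying flat, 84 mm across, 22 mm high; origin at the centre of its underside. To be left alone.
- screwdriver: Screwdriver with orange handle lying along its x; origin under its middle. To be left alone.
Things that resemble listed ones, but are neither listed nor needed, are in the scene too. What is shaped like the wedge but green or pink is not meant.

How it is judged:
On the way:
1. with the wedge under the worn foot, the fingertips press down on the red dot with at least 8 N and the cabinet does not rock (gives less than about 2 mm there) (contact force between the fingers and cabinet above 8 N and horizontal distance between the grasp point and red_dot below 0.035 m and height (world z) of the grasp point above 0.1 m and angle between cabinet's own z axis and vertical below 0.016 rad and z of foot_tip in the frame of wedge_face below 0.002 m and x of foot_tip in the frame of wedge_face between -0.05 and 0.06 m and y of foot_tip in the frame of wedge_face between -0.02 and 0.02 m), for 0.3 s.
At the end, for the whole second after the job is handed in: The wedge lies flat on the table under the worn foot, its slope within 2 mm of the foot's tip; the cabinet is level within 0.012 rad, at rest, within 25 mm of where it stood; bowl, tape and screwdriver within 30 mm of where they were (z of foot_tip in the frame of wedge_face below 0.002 m and x of foot_tip in the frame of wedge_face between -0.05 and 0.06 m and y of foot_tip in the frame of wedge_face between -0.02 and 0.02 m and angle between cabinet's own z axis and vertical below 0.012 rad and linear speed of each of cabinet, wedge below 0.01 m/s and distance of cabinet from where it was at the start of the episode below 0.025 m and angle between wedge's own z axis and vertical below 0.05 rad and height (world z) of wedge below 0.004 m and distance of each of bowl, tape, screwdriver from where it was at the start of the episode below 0.03 m); the robot touches nothing.
It fails at once if the wedge is lifted off the table (15 mm) or tipped up (height (world z) of wedge above 0.015 m or angle between wedge's own z axis and vertical above 0.3 rad).
It fails at once if the cabinet is shoved more than 30 mm, lifted or tipped (0.15 rad) (distance of cabinet from where it was at the start of the episode above 0.03 m or angle between cabinet's own z axis and vertical above 0.15 rad).
It fails at once if the bowl, the tape or the screwdriver is pushed away or lifted (distance of any of bowl, tape, screwdriver from where it was at the start of the episode above 0.03 m).
It also fails if it takes over 64 s, if anything falls off the work surface, if the arm or the gripper's body presses on something with over 40 N, if the wrist force passes 120 N, or if a joint passes its speed limit or range.

### The arm

A 6-joint arm with a two-finger parallel gripper is mounted at the origin on the work surface. World frame = base frame: x ahead of the robot, y to its left, z up, the work surface at z = 0. Lengths are in m, angles in rad, forces in N, time in s.
With the tool pointing down it reaches from about 0.3 to 0.875 m from the base axis. Payload 6.4 kg.
Tool frame: the origin (TCP) lies midway between the tips of the shut fingers; the grasp point (between the pads) lies ctrl.grip_depth behind it (ctrl.grip_depth is the distance from the TCP to the grasp point, in m); x points along the fingers, y is the direction in which the jaws open and shut, and the axes are right-handed (so a half turn about x gives the same grasp; the last joint's range is limited). The gripper opens to 85 mm and grips with 20 to 120 N. Pads are 22 mm wide; open, the fingers measure 114 mm over their backs; the gripper's body (76 mm by 85 mm) begins 54 mm behind the grasp point. The pads swing forward as they close: fully open they stand 13 mm farther back than shut.
Start: joints at [0.933, 0.181, 1.607, -0, 1.354, -0.206], TCP at [0.241, 0.522, 0.231] pointing down, gripper open.
Joint ranges: [-2.99, 2.99], [-0.89, 2.07], [0.3, 2.58], [-1.14, 4.28], [0, 2.63], [-3.12, 3.12]. Speed limits (rad/s): [2.57, 2.57, 3.01, 3.14, 3.14, 3.14].

### API

Orientations are given as a unit quaternion [w, x, y, z].
In Python, from bench import ctrl gives the robot as it stands.
- The arm moves only by the tool carry_out, never from a script. Its argument "motion" is one flat list of numbers, 7 for each row, row after row: the turn, a rotation vector about the tool's x, y, z in degrees, then the shift along the tool's x, y, z in m, then the gripper's target within -1 to 1 (shut at 1, half-way at 0, fully open at -1). A call has 1 to 10 rows; each row shifts and turns the pose as measured when the row begins, along the tool's axes as they then stand; what a row does not reach is not made up. A row lasts 1/10 s, in which the tool goes at most 50 mm and 8.59 degrees, less where a joint would pass 70% of its speed; a pose out of reach is approached as far as the arm can. A call with a gripper value outside its range is refused whole. The fingers move at their own pace and stop on an object; the grip force is fixed at half the most. Time passes only in rows, so rows that do not move let the fingers close. It gives the time, the measured TCP pose, the force and the opening at its end, in the units of the state.
- ctrl.get_obs(): the state, without advancing time (a new reading comes with each control period).
- ctrl.camera(name): name is "side" or "top" or "wrist"; returns the picture (400x640x3 uint8, blue, green, red); there is no depth.
- ctrl.camera_params(name): a dict with "mtx" (3x3 intrinsics, pixels), "pose" (4x4, takes a point from camera to world coordinates); the wrist camera has in their place "hand_eye" (4x4, takes a point from camera to tool coordinates, whose origin is the TCP and whose axes are the tool frame's). Camera axes: x right, y down, z forward; pixel columns grow to the right and rows downward; lengths in m; the calibration is good to about 2 mm. A picture is of the moment at which its call begins: read the wrist's pose just before it. camera_params takes no time and is no camera call.
- ctrl.hand_in(): hands the job in, once; it reports no verdict.
Trained networks look in the newest picture that a camera, given by its name, has taken for a name from the list of things; names that differ only in an ending like _2 or _b are one class to them, and where a whole thing is asked for, a point or a joint stands for the part that bears it (a point fixed in the world has none). Each returns a list of dicts, best first, with "conf" (0 to 1); they miss things now and then, are a little off and sometimes report something else, mostly with a low value. They report only what shows in the picture. A call takes as long as a camera call. They do not tell look-alikes from the thing itself.
- ctrl.boxes_of(camera, thing): "point" ([x, y, z] in m, in the coordinates of the camera as it stood for that picture, good to about 4 mm: the middle of the surface that is visible of it).
- ctrl.trace(camera, thing): "pixels" (400x640 bool, what is visible of it).
- ctrl.landmark_of(camera, thing): "point" ([x, y, z] in m, in the coordinates of the camera as it stood for that picture, good to about 4 mm: a listed point, or the origin of a listed thing).
The state is a dict: "time_s": time; "q": joint angles; "dq": joint speeds; "joint_efforts": joint torques, N m; "eef_pos": TCP position; "eef_rot": TCP orientation; "wrist_force": force on the tool from outside, world axes, zero at the start; "torque": the same for the moment, N m; "opening": opening from 0.0 (shut) to 1.0 (fully open).
Only numpy, scipy, OpenCV 4.12 (cv2) and the standard library are available. Lean on these libraries where they do the work, as an engineer would, in place of code of your own. Each camera call takes 0.05 s, during which the arm holds its last target. There are 200 camera calls.

## Working session

There is one attempt and no reset: what is moved stays moved. The work goes in short steps, Python scripts to look and compute and a tool call to move; the robot and the scene stay as the last step left them, time stands still between calls to the robot, and variables do not carry over. Pictures are saved under pics/ and viewed, about 8 in all and at most 12, crops included, and the job is handed in when it is done.

Besides the shell and the picture viewer there is one more tool, called after "Call:" in YAML: its name, and indented under it one key for each argument. carry_out: Moves the arm, as the interface text tells. Its arguments: {"type":"object","properties":{"motion":{"type":"array"}},"required":["motion"]}

```bash
mkdir -p pics; cat > h.py <<'E'
import numpy as np, cv2
from bench import ctrl
from scipy.spatial.transform import Rotation as R
def Rt(o):
    q=o["eef_rot"]; return R.from_quat([q[1],q[2],q[3],q[0]]).as_matrix()
def cam2w(name,o=None):
    p=ctrl.camera_params(name)
    if name!="wrist": return np.array(p["pose"])
    T=np.eye(4); T[:3,:3]=Rt(o); T[:3,3]=o["eef_pos"]; return T@np.array(p["hand_eye"])
def w(T,p): return (T[:3,:3]@np.array(p)+T[:3,3]).round(4)
def ray(T,K,uv,z):
    d=T[:3,:3]@np.linalg.solve(np.array(K),[uv[0],uv[1],1.]); c=T[:3,3]; return (c+d*(z-c[2])/d[2]).round(4)
def proj(T,K,P):
    c=T[:3,:3].T@(np.array(P)-T[:3,3]); c=np.array(K)@c; return (c[:2]/c[2]).round(0)
E
python3 - <<'E'
from h import *
o=ctrl.get_obs(); print(o["eef_pos"],o["eef_rot"],ctrl.grip_depth); print(Rt(o).round(3))
for n in ("top","side"):
    im=ctrl.camera(n); cv2.imwrite(f"pics/{n}0.png",im); T=cam2w(n);K=ctrl.camera_params(n)["mtx"]
    for t in ("cabinet","red_dot","foot_tip","wedge","wedge_face","wedge_back","bowl","tape","screwdriver"):
        for d in ctrl.landmark_of(n,t)[:3]:
            P=w(T,d["point"]); print(n,t,P,round(d["conf"],2),proj(T,K,P))
E
```

```text
[0.24029401 0.52175234 0.23036255] [ 0.69043894  0.15089367  0.69094288 -0.15206285] 0.0187
[[-0.001  0.418  0.908]
 [-0.001  0.908 -0.418]
 [-1.    -0.002 -0.   ]]
top cabinet [ 0.5902 -0.124   0.0022] 0.75 [363. 219.]
top red_dot [ 0.628  -0.0132  0.1009] 0.71 [325. 199.]
top wedge [0.5163 0.1713 0.0011] 0.95 [258. 245.]
top wedge [0.5772 0.3397 0.002 ] 0.85 [198. 224.]
top wedge [ 0.8169  0.1703 -0.0015] 0.81 [261. 142.]
top wedge_face [0.8142 0.173  0.0116] 0.87 [259. 142.]
top wedge_face [0.6625 0.1132 0.0133] 0.86 [279. 193.]
top wedge_face [0.5749 0.3418 0.0094] 0.68 [197. 224.]
top wedge_back [0.5784 0.1887 0.008 ] 0.98 [252. 223.]
top wedge_back [0.8827 0.1829 0.0148] 0.92 [256. 119.]
top wedge_back [0.6368 0.355  0.0091] 0.79 [193. 202.]
top bowl [ 0.4406 -0.2619  0.0022] 0.69 [414. 272.]
top tape [ 0.4405 -0.0339  0.0027] 0.73 [332. 273.]
top screwdriver [ 0.7829 -0.0262  0.0032] 0.78 [328. 153.]
side cabinet [ 0.5898 -0.123   0.0006] 0.82 [326. 256.]
side cabinet [ 0.6252 -0.0102  0.1009] 0.2 [335. 196.]
side red_dot [ 0.6262 -0.0112  0.1009] 0.81 [336. 197.]
side wedge [0.5127 0.1795 0.0026] 0.91 [294. 188.]
side wedge [0.8126 0.1758 0.    ] 0.9 [389. 184.]
side wedge [0.5733 0.3436 0.002 ] 0.53 [312. 160.]
side wedge_face [0.5734 0.3383 0.0085] 0.94 [312. 159.]
side wedge_face [0.5163 0.1823 0.0136] 0.62 [295. 184.]
side wedge_face [0.6596 0.1121 0.0147] 0.52 [343. 195.]
side wedge_back [0.5769 0.1889 0.0116] 0.95 [315. 183.]
side wedge_back [0.64   0.3539 0.0078] 0.88 [330. 156.]
side wedge_back [0.6781 0.1748 0.0107] 0.74 [347. 183.]
side bowl [ 0.4428 -0.2635 -0.0007] 0.74 [264. 306.]
side tape [ 0.4392 -0.0267  0.0021] 0.7 [268. 233.]
side screwdriver [ 7.80e-01 -2.11e-02  2.00e-04] 0.79 [392. 225.]
```

View pics/top0.png

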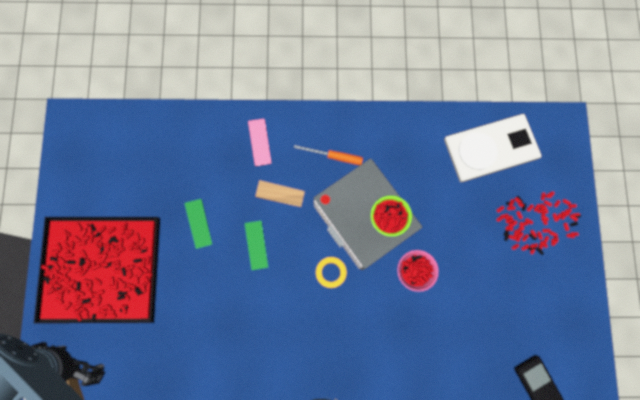

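View pics/side0.png

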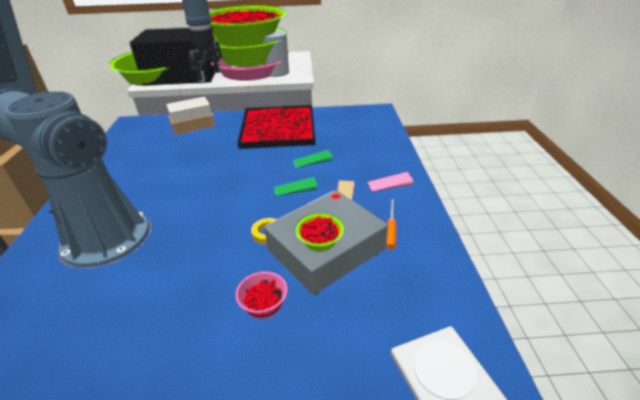

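The wanted wooden wedge is at pixel (280,193) in the top view and (345,188) in the side view. Its thin end points at the red-dotted corner at (325,199) top. The green and pink ones are decoys. The cabinet's yaw is about -56.5°. Next I move closer to look with the wrist camera.

Call:
carry_out:
  motion: [0,0,0,0,-0.009,0.045,0.55,0,0,0,0,-0.009,0.045,0.55,0,0,0,0,-0.009,0.045,0.55,0,0,0,0,-0.009,0.045,0.55,0,0,0,0,-0.009,0.045,0.55,0,0,0,0,-0.009,0.045,0.55,0,0,0,0,-0.009,0.045,0.55,0,0,0,0,-0.009,0.045,0.55,0,0,0,0,-0.009,0.045,0.55,0,0,0,0,-0.009,0.045,0.55]

```text
time_s: 2.0
eef_pos: [0.6214, 0.2484, 0.2319]
eef_rot: [0.692, 0.149, 0.691, -0.146]
wrist_force: [1.4, 1.3, -0.4]
opening: 0.221
```

Call:
carry_out:
  motion: [8,0,0,0,0,0,0.55,8,0,0,0,0,0,0.55,8,0,0,0,0,0,0.55,8,0,0,0,0,0,0.55,8,0,0,0,0,0,0.55,8,0,0,0,0,0,0.55,8,0,0,0,0,0,0.55,8,0,0,0,0,0,0.55,8,0,0,0,0,0,0.55,8,0,0,0,0,0,0.55]

```text
time_s: 3.0
eef_pos: [0.6278, 0.2402, 0.229]
eef_rot: [0.416, 0.572, 0.417, -0.571]
wrist_force: [-0.2, 0.5, -0.6]
opening: 0.227
```

```bash
cat > look.py <<'E'
from h import *
import sys
o=ctrl.get_obs(); print(np.round(o["eef_pos"],4),o["opening"],o["time_s"],np.round(o["wrist_force"],2)); print(Rt(o).round(3))
n="wrist"; im=ctrl.camera(n); cv2.imwrite(sys.argv[1],im); T=cam2w(n,o);K=ctrl.camera_params(n)["mtx"]
print("cam",T[:3].round(3).tolist())
for t in ("cabinet","red_dot","foot_tip","wedge","wedge_face","wedge_back"):
    for d in ctrl.landmark_of(n,t)[:2]:
        P=w(T,d["point"]); print(n,t,P,round(d["conf"],2),proj(T,K,P))
d=ctrl.trace(n,"wedge")
for x in d[:2]:
    c,_=cv2.findContours(x["pixels"].astype(np.uint8),0,2); c=max(c,key=cv2.contourArea); r=cv2.boxPoints(cv2.minAreaRect(c)); print("trace",x["conf"],[(p.round().tolist(),ray(T,K,p,0.0)[:2].tolist()) for p in r])
E
python3 look.py pics/w1.png
```

```text
[0.6278 0.2402 0.229 ] 0.22704769740622852 3.0 [-0.23  0.48 -0.61]
[[-0.     0.952 -0.306]
 [ 0.002 -0.306 -0.952]
 [-1.    -0.001 -0.002]]
cam [[0.952, -0.291, -0.097, 0.652], [-0.306, -0.905, -0.295, 0.317], [-0.002, 0.31, -0.951, 0.371]]
wrist wedge [0.6643 0.1154 0.0007] 0.9 [375. 246.]
wrist wedge [ 0.5175  0.1804 -0.0021] 0.89 [250. 233.]
wrist wedge_face [0.8134 0.1749 0.0096] 0.87 [488. 170.]
wrist wedge_face [0.5711 0.3409 0.0106] 0.78 [239.  94.]
wrist wedge_back [0.8781 0.1866 0.0077] 0.93 [543. 143.]
wrist wedge_back [0.5793 0.188  0.0087] 0.61 [293. 217.]
trace 0.95 [([422.0, 168.0], [0.7428, 0.1972]), ([540.0, 121.0], [0.8818, 0.21]), ([556.0, 162.0], [0.8953, 0.1567]), ([438.0, 209.0], [0.7512, 0.1406])]
trace 0.58 [([184.0, 106.0], [0.5049, 0.348]), ([279.0, 35.0], [0.6312, 0.3833]), ([308.0, 73.0], [0.6483, 0.3379]), ([213.0, 145.0], [0.5184, 0.2981])]
```

View pics/w1.png

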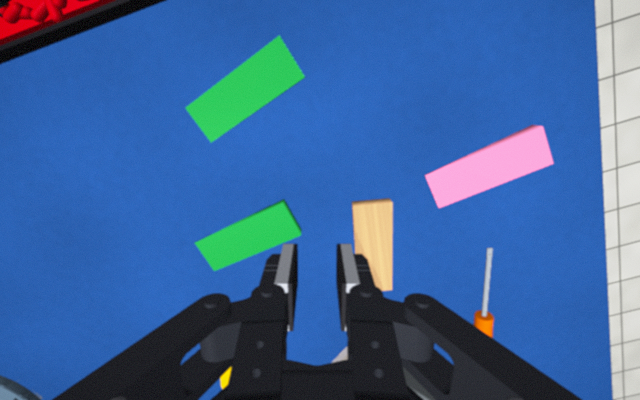

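The wooden wedge shows at (352,203)-(392,200) for its thick end and (392,290) for its thin right corner. The gripper partly hides it.

```bash
python3 - <<'E'
from h import *
o=ctrl.get_obs(); T=cam2w("wrist",o);K=ctrl.camera_params("wrist")["mtx"]
im=cv2.imread("pics/w1.png").astype(int); 
b,g,r=im[...,0],im[...,1],im[...,2]; m=((r>190)&(g>150)&(b>90)&(b<190)&(r-b>40)&(g-b>10)).astype(np.uint8); m[:, :340]=0; m[:,400:]=0
c,_=cv2.findContours(m,0,2); c=max(c,key=cv2.contourArea); a=cv2.approxPolyDP(c,3,True)[:,0]; print(a.tolist())
bl,br,tr=ray(T,K,(353,204),.018),ray(T,K,(392,201),.018),ray(T,K,(392,290),.002)
print(bl,br,tr, np.linalg.norm((bl-br)[:2]),np.linalg.norm((br-tr)[:2]))
back=(bl+br)/2; u=(tr-br)[:2];u/=np.linalg.norm(u); print("back",back,"dir",u,np.degrees(np.arctan2(u[1],u[0])))
foot=np.array([.6278,-.0085])
for f in (foot,): v=f-back[:2]; print("along",v@u,"lat",u[0]*v[1]-u[1]*v[0])
E
```

```text
[[355, 204], [355, 250], [368, 259], [376, 285], [382, 290], [391, 289], [391, 202]]
[0.6538 0.1859 0.018 ] [0.6981 0.1759 0.018 ] [0.6714 0.0466 0.002 ] 0.04541464521495242 0.13202795158601835
back [0.67595 0.1809  0.018  ] dir [-0.2022299  -0.97933808] -101.6673881362686
along 0.19522400136009957 lat -0.008852784474494328
```

Call:
carry_out:
  motion: [0,0,0,0,0.032,0.004,0.55,0,0,0,0,0.031,0.004,0.55,-3.4,0,0,0.04,0,0,0.55,0,0,0,0.04,0,0,0.55,0,0,0,0.04,0,0,0.55,0,0,0,0.03,0,0,0.55,0,0,0,0,0,0,0.55]

```text
time_s: 4.1
eef_pos: [0.6903, 0.2135, 0.0773]
eef_rot: [0.44, 0.557, 0.438, -0.552]
wrist_force: [-0.3, -0.3, -0.7]
opening: 0.222
```

```bash
python3 look.py pics/w2.png
```

```text
[0.6903 0.2135 0.0773] 0.22215445104710152 4.1 [-0.32 -0.31 -0.71]
[[ 0.007  0.973 -0.229]
 [ 0.003 -0.229 -0.973]
 [-1.     0.006 -0.004]]
cam [[0.973, -0.22, -0.066, 0.707], [-0.23, -0.926, -0.301, 0.292], [0.005, 0.308, -0.951, 0.22]]
wrist wedge [ 5.702e-01  3.423e-01 -2.000e-04] 0.82 [86. 64.]
wrist wedge [ 0.6638  0.1125 -0.0024] 0.81 [314. 325.]
wrist wedge_face [0.6624 0.117  0.0078] 0.81 [311. 329.]
wrist wedge_face [0.5132 0.1817 0.0061] 0.76 [105. 298.]
wrist wedge_back [0.6393 0.3585 0.0073] 0.77 [175.   4.]
wrist wedge_back [0.5781 0.1879 0.0081] 0.62 [180. 276.]
trace 0.96 [([-18.0, 67.0], [0.5055, 0.3557]), ([148.0, -38.0], [0.6297, 0.3846]), ([201.0, 45.0], [0.6446, 0.3356]), ([35.0, 150.0], [0.5117, 0.2995])]
trace 0.95 [([394.0, 214.0], [0.7439, 0.1966]), ([592.0, 153.0], [0.8845, 0.2094]), ([613.0, 221.0], [0.9011, 0.1534]), ([415.0, 281.0], [0.7509, 0.136])]
```

View pics/w2.png

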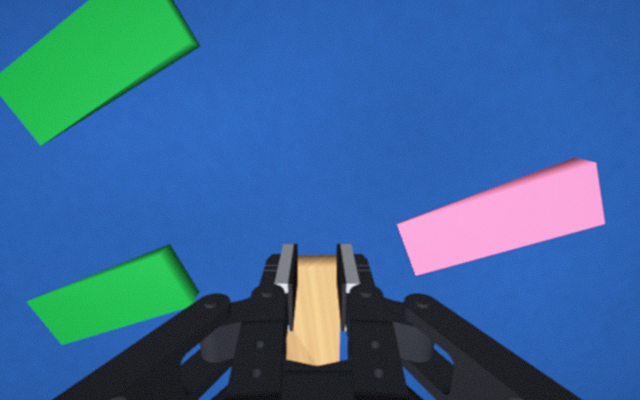

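The wooden wedge's back edge is at row 256, columns 296-340, between the open fingers. The fingers stand behind it. Now I descend and approach.

Call:
carry_out:
  motion: [-1,0,0,0.03,-0.005,0,0.55,0,0,0,0.025,0,0,0.55,0,0,0,0.012,0,0,0.55,0,0,0,0.004,0,0,0.55,0,0,0,0,0,0,0.55,0,0,0,0,0,0,0.55]

```text
time_s: 5.1
eef_pos: [0.6968, 0.217, 0.021]
eef_rot: [0.449, 0.56, 0.439, -0.54]
wrist_force: [-1.5, -0.8, 0.4]
opening: 0.224
```

```bash
cat > st.py <<'E'
from h import *
o=ctrl.get_obs(); M=Rt(o); p=np.array(o["eef_pos"]); print(p.round(4),o["time_s"],np.round(o["wrist_force"],2),round(o["opening"],3)); print(M.round(3).tolist())
E
python3 st.py
```

```text
[0.6968 0.217  0.021 ] 5.1 [-1.49 -0.78  0.42] 0.224
[[0.032, 0.977, -0.211], [0.006, -0.212, -0.977], [-0.999, 0.03, -0.013]]
```

Call:
carry_out:
  motion: [2.2,-0.7,-1.7,0,-0.008,0,0.55,0,0,0,0.004,-0.003,0,0.55,0,0,0,0.004,0,0,0.55,0,0,0,0.004,0,0,0.55,0,0,0,0.002,0,0,0.55,0,0,0,0,0,0,0.55]

```text
time_s: 5.7
eef_pos: [0.6891, 0.2197, 0.0102]
eef_rot: [0.435, 0.561, 0.433, -0.556]
wrist_force: [0.0, 0.5, 0.4]
opening: 0.223
```

```bash
python3 st.py
```

```text
[0.6891 0.2197 0.0102] 5.7 [0.01 0.51 0.35] 0.223
[[0.008, 0.969, -0.248], [0.002, -0.248, -0.969], [-1.0, 0.007, -0.004]]
```

Call:
carry_out:
  motion: [0,-0.2,-0.5,0.003,-0.001,0,0.55,0,0,0,0.003,0,0,0.55,0,0,0,0,0,0.012,0.55,0,0,0,0,0,0.012,0.55,0,0,0,0,0,0.012,0.55,0,0,0,0,0,0.012,0.55,0,0,0,0,0,0.012,0.55]

```text
time_s: 6.4
eef_pos: [0.672, 0.1576, 0.0034]
eef_rot: [-0.433, -0.558, -0.435, 0.559]
wrist_force: [-1.0, -0.0, -0.0]
opening: 0.227
```

```bash
python3 st.py
```

```text
[0.672  0.1576 0.0034] 6.4 [-1.   -0.01 -0.  ] 0.227
[[-0.002, 0.969, -0.246], [0.001, -0.246, -0.969], [-1.0, -0.002, -0.0]]
```

Call:
carry_out:
  motion: [0,0,0,-0.001,-0.001,0.011,0.55,0,0,0,0,0,0.011,0.55,0,0,0,0,0,0.011,0.55,0,0,0,0,0,0.008,0.55,0,0,0,0,0,0,0.55]

```text
time_s: 6.9
eef_pos: [0.6597, 0.1117, 0.0051]
eef_rot: [-0.433, -0.559, -0.434, 0.559]
wrist_force: [-0.5, 1.0, 0.1]
opening: 0.232
```

```bash
python3 st.py; python3 - <<'E'
from h import *
for n in("top","side"):
    im=ctrl.camera(n); cv2.imwrite(f"pics/{n}1.png",cv2.resize(im[150:260,230:430] if n=="top" else im[140:260,270:430],None,fx=4,fy=4)); T=cam2w(n);K=ctrl.camera_params(n)["mtx"]
    for t in ("wedge","wedge_back","wedge_face","cabinet","red_dot"):
        for d in ctrl.landmark_of(n,t)[:4]:
            P=w(T,d["point"]); print(n,t,P,round(d["conf"],2))
E
```

```text
[0.6597 0.1117 0.0051] 6.9 [-0.49  1.03  0.14] 0.232
[[-0.002, 0.968, -0.25], [0.001, -0.25, -0.968], [-1.0, -0.002, -0.0]]
top wedge [ 5.784e-01  3.371e-01 -1.000e-04] 0.96
top wedge [0.8169 0.1728 0.0018] 0.83
top wedge [0.6364 0.035  0.0041] 0.6
top wedge_back [0.8779 0.1836 0.01  ] 0.7
top wedge_back [0.6366 0.3589 0.0098] 0.57
top wedge_face [0.8115 0.1763 0.011 ] 0.88
top wedge_face [0.6359 0.0351 0.014 ] 0.8
top wedge_face [0.5774 0.3409 0.0117] 0.56
top cabinet [ 0.5902 -0.124   0.0023] 0.64
top red_dot [ 0.6285 -0.0144  0.1007] 0.78
side wedge [0.5741 0.3441 0.0021] 0.63
side wedge [0.5141 0.178  0.0035] 0.59
side wedge [ 0.8177  0.1776 -0.0042] 0.55
side wedge_back [0.6382 0.3515 0.0103] 0.75
side wedge_back [0.8755 0.1867 0.0063] 0.68
side wedge_back [0.5786 0.186  0.0114] 0.6
side wedge_face [0.8162 0.1783 0.0093] 0.84
side wedge_face [0.572  0.3409 0.0105] 0.69
side wedge_face [0.5161 0.1771 0.0109] 0.59
side cabinet [ 0.5877 -0.1213  0.0021] 0.71
side red_dot [ 0.6279 -0.0097  0.1016] 0.93
```

View pics/top1.png

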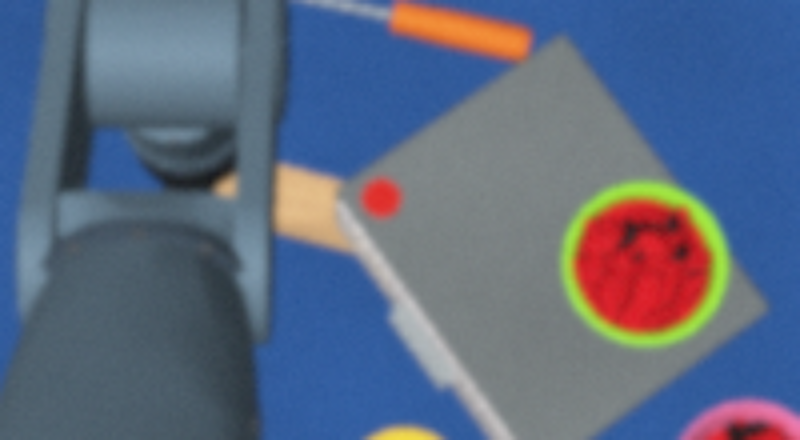

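The wedge's thin end is under the red-dotted corner (crop 345,185; original about 316,196) and centred on it. From here I use small steps and watch the force.

Call:
carry_out:
  motion: [0,0,0,0,0,0.003,0.55,0,0,0,0,0,0.003,0.55,0,0,0,0,0,0.002,0.55]

```text
time_s: 7.8
eef_pos: [0.6579, 0.1054, 0.0051]
eef_rot: [-0.433, -0.558, -0.434, 0.559]
wrist_force: [-0.1, -0.6, -0.0]
opening: 0.225
```

Call:
carry_out:
  motion: [0,0,0,0,0,0.002,0.55,0,0,0,0,0,0.002,0.55]

```text
time_s: 8.0
eef_pos: [0.6567, 0.1009, 0.0051]
eef_rot: [-0.433, -0.558, -0.434, 0.559]
wrist_force: [0.4, 0.9, 0.1]
opening: 0.227
```

Call:
carry_out:
  motion: [0,0,0,0,0,0.002,0.55,0,0,0,0,0,0.002,0.55]

```text
time_s: 8.2
eef_pos: [0.6556, 0.0966, 0.005]
eef_rot: [-0.433, -0.558, -0.434, 0.559]
wrist_force: [1.0, 1.4, -0.9]
opening: 0.225
```

Call:
carry_out:
  motion: [0,0,0,0,0,0.002,0.55,0,0,0,0,0,0.001,0.55]

```text
time_s: 8.4
eef_pos: [0.6548, 0.0932, 0.005]
eef_rot: [-0.433, -0.558, -0.434, 0.559]
wrist_force: [-0.6, 1.2, -0.4]
opening: 0.226
```

Call:
carry_out:
  motion: [0,0,0,0,0,0.002,0.55,0,0,0,0,0,0.001,0.55]

```text
time_s: 8.6
eef_pos: [0.654, 0.0901, 0.0051]
eef_rot: [-0.433, -0.558, -0.434, 0.559]
wrist_force: [0.4, 0.4, 0.4]
opening: 0.224
```

Call:
carry_out:
  motion: [0,0,0,0,0,0.002,0.55,0,0,0,0,0,0.001,0.55]

```text
time_s: 8.8
eef_pos: [0.6533, 0.0873, 0.0051]
eef_rot: [-0.433, -0.559, -0.434, 0.559]
wrist_force: [0.7, 2.8, -0.8]
opening: 0.226
```

Force is starting to rise.

Call:
carry_out:
  motion: [0,0,0,0,0,0.001,0.55,0,0,0,0,0,0.001,0.55]

```text
time_s: 9.0
eef_pos: [0.6529, 0.0861, 0.0051]
eef_rot: [0.433, 0.559, 0.435, -0.558]
wrist_force: [0.5, 3.5, -1.2]
opening: 0.226
```

Call:
carry_out:
  motion: [0,0,0,0,0,0.001,0.55,0,0,0,0,0,0,0.55]

```text
time_s: 9.2
eef_pos: [0.6527, 0.0856, 0.0051]
eef_rot: [0.433, 0.559, 0.435, -0.558]
wrist_force: [1.1, 0.4, -0.4]
opening: 0.229
```

Call:
carry_out:
  motion: [0,0,0,0,0,0.002,0.55,0,0,0,0,0,0.002,0.55]

```text
time_s: 9.4
eef_pos: [0.6521, 0.0833, 0.0051]
eef_rot: [0.432, 0.56, 0.435, -0.557]
wrist_force: [2.3, 8.3, -1.4]
opening: 0.223
```

```bash
python3 st.py; python3 st.py|head -1
```

```text
[0.6521 0.0833 0.0051] 9.4 [ 2.34  8.35 -1.36] 0.223
[[0.001, 0.969, -0.248], [0.006, -0.248, -0.969], [-1.0, -0.001, -0.006]]
[0.6521 0.0833 0.0051] 9.4 [ 2.34  8.35 -1.36] 0.223
```

Push force is about 8.6 N, so the wedge is snug. Now I retreat, rise, shut the fingers and check.

Call:
carry_out:
  motion: [0,0,0,0,0,-0.01,0.55,0,0,0,0,0,-0.02,0.55,0,0,0,-0.03,0,-0.01,0.55,0,0,0,-0.04,0,0,1,0,0,0,-0.04,0,0,1,0,0,0,-0.04,0,0,1,0,0,0,-0.02,0,0.02,1,0,0,0,0,0,0.04,1,0,0,0,0,0,0.03,1,0,0,0,0,0,0,1]

```text
time_s: 10.4
eef_pos: [0.6389, 0.0324, 0.1825]
eef_rot: [-0.435, -0.556, -0.434, 0.56]
wrist_force: [-0.6, 0.2, 0.2]
opening: -0.0
```

```bash
python3 look.py pics/w3.png
```

```text
[0.6389 0.0324 0.1825] -0.00034123468790258775 10.4 [-0.62  0.24  0.18]
[[-0.004  0.97  -0.245]
 [-0.006 -0.245 -0.97 ]
 [-1.    -0.002  0.006]]
cam [[0.969, -0.232, -0.081, 0.658], [-0.246, -0.919, -0.308, 0.112], [-0.003, 0.318, -0.948, 0.324]]
wrist cabinet [0.6494 0.07   0.007 ] 0.16 [319. 135.]
wrist red_dot [ 0.6236 -0.0109  0.0984] 0.98 [313. 258.]
wrist foot_tip [0.6481 0.0707 0.008 ] 0.33 [318. 135.]
wrist wedge [6.32e-01 1.00e-02 5.00e-04] 0.68 [317. 193.]
wrist wedge_face [0.6304 0.0129 0.01  ] 0.98 [315. 194.]
wrist wedge_face [0.5115 0.18   0.0071] 0.71 [143.  54.]
wrist wedge_back [0.5797 0.1896 0.0088] 0.71 [209.  21.]
wrist wedge_back [0.6484 0.0706 0.0069] 0.56 [318. 134.]
trace 0.82 [([292.0, 131.0], [0.6238, 0.0794]), ([341.0, 131.0], [0.6712, 0.0674]), ([341.0, 210.0], [0.6524, -0.0148]), ([292.0, 210.0], [0.6011, -0.0018])]
trace 0.8 [([73.0, 53.0], [0.4453, 0.198]), ([195.0, -9.0], [0.5744, 0.2175]), ([225.0, 49.0], [0.5843, 0.1668]), ([102.0, 112.0], [0.4485, 0.1431])]
```

View pics/w3.png

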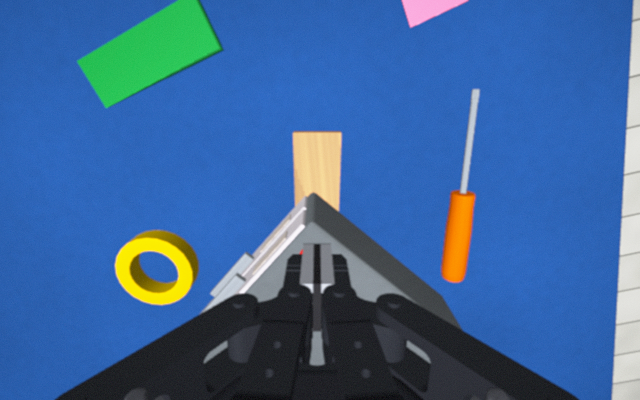

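The wedge at (292-341, 131-210) runs straight under the corner tip at (313,195), centred on it. The dot at about (302,252) is partly hidden by the fingers. Next is the press on the dot.

Call:
carry_out:
  motion: [0,0,0,0.02,-0.001,0.023,1,0,0,0,0.02,-0.001,0.023,1,0,0,0,0.02,0,0,1,0,0,0,0.01,0,0,1,0,0,0,0,0,0,1]

```text
time_s: 11.3
eef_pos: [0.6265, -0.0055, 0.1093]
eef_rot: [-0.437, -0.554, -0.437, 0.558]
wrist_force: [0.2, 0.2, -0.5]
opening: -0.002
```

```bash
python3 st.py
```

```text
[ 0.6265 -0.0055  0.1093] 11.3 [ 0.18  0.23 -0.54] -0.002
[[-0.004, 0.972, -0.235], [-0.003, -0.235, -0.972], [-1.0, -0.003, 0.004]]
```

Call:
carry_out:
  motion: [0,0,0,0.003,0,0.004,1,0,0,0,0.003,0,0.001,1,0,0,0,0.001,0,0,1]

```text
time_s: 11.6
eef_pos: [0.6267, -0.0097, 0.1038]
eef_rot: [-0.439, -0.554, -0.437, 0.556]
wrist_force: [0.6, -0.1, -0.1]
opening: 0.002
```

Call:
carry_out:
  motion: [0,0,0,0.001,0,0,1,0,0,0,0.001,0,0,1]

```text
time_s: 11.8
eef_pos: [0.6276, -0.0095, 0.1029]
eef_rot: [-0.439, -0.554, -0.437, 0.556]
wrist_force: [-0.1, 0.8, -0.2]
opening: 0.003
```

Call:
carry_out:
  motion: [0,0,0,0.002,0,0,1,0,0,0,0.002,0,0,1]

```text
time_s: 12.0
eef_pos: [0.6282, -0.0094, 0.1013]
eef_rot: [-0.44, -0.555, -0.436, 0.556]
wrist_force: [-10.2, 0.9, 19.7]
opening: 0.002
```

Call:
carry_out:
  motion: [0,0,0,0.001,-0.0005,0,1]

```text
time_s: 12.1
eef_pos: [0.628, -0.0095, 0.1016]
eef_rot: [-0.44, -0.555, -0.436, 0.555]
wrist_force: [-1.1, -1.5, 2.6]
opening: 0.002
```

Call:
carry_out:
  motion: [0,0,0,0.0012,0,0,1]

```text
time_s: 12.2
eef_pos: [0.6281, -0.0095, 0.1015]
eef_rot: [-0.44, -0.555, -0.436, 0.555]
wrist_force: [-3.9, 0.4, 7.4]
opening: -0.0
```

Call:
carry_out:
  motion: [0,0,0,0.0012,0,0,1]

```text
time_s: 12.3
eef_pos: [0.6281, -0.0095, 0.1014]
eef_rot: [-0.44, -0.555, -0.436, 0.555]
wrist_force: [-4.5, 0.9, 7.9]
opening: -0.002
```

Call:
carry_out:
  motion: [0,0,0,0.0012,0,0,1]

```text
time_s: 12.4
eef_pos: [0.6281, -0.0095, 0.1014]
eef_rot: [-0.44, -0.555, -0.436, 0.555]
wrist_force: [-4.3, -0.6, 8.4]
opening: 0.002
```

Call:
carry_out:
  motion: [0,0,0,0.0012,0,0,1]

```text
time_s: 12.5
eef_pos: [0.6281, -0.0095, 0.1014]
eef_rot: [-0.441, -0.554, -0.436, 0.555]
wrist_force: [-4.4, 1.1, 7.9]
opening: -0.004
```

Call:
carry_out:
  motion: [0,0,0,0.0012,0,0,1]

```text
time_s: 12.6
eef_pos: [0.6281, -0.0095, 0.1015]
eef_rot: [-0.441, -0.554, -0.436, 0.555]
wrist_force: [-4.1, -0.0, 8.0]
opening: 0.001
```

The corner does not sink (z stays at 0.1014). Next is a firm hold.

Call:
carry_out:
  motion: [0,0,0,0.0018,-0.0004,0,1,0,0,0,0.0018,-0.0004,0,1,0,0,0,0.0018,-0.0004,0,1,0,0,0,0.0018,-0.0004,0,1]

```text
time_s: 13.0
eef_pos: [0.6281, -0.0094, 0.1014]
eef_rot: [0.442, 0.555, 0.435, -0.555]
wrist_force: [-4.5, 0.6, 10.0]
opening: 0.002
```

Call:
carry_out:
  motion: [0,0,0,0.0018,-0.0004,0,1,0,0,0,0.0018,-0.0004,0,1,0,0,0,0.0018,-0.0004,0,1,0,0,0,0.0018,-0.0004,0,1]

```text
time_s: 13.4
eef_pos: [0.6281, -0.0094, 0.1014]
eef_rot: [0.444, 0.555, 0.434, -0.554]
wrist_force: [-4.5, 0.6, 10.7]
opening: 0.001
```

```bash
python3 st.py
```

```text
[ 0.6281 -0.0094  0.1014] 13.4 [-4.46  0.55 10.68] 0.001
[[0.01, 0.973, -0.23], [-0.009, -0.23, -0.973], [-1.0, 0.012, 0.007]]
```

Call:
carry_out:
  motion: [0,0,0,0.0024,-0.0005,0,1,0,0,0,0.0024,-0.0005,0,1,0,0,0,0.0024,-0.0005,0,1,0,0,0,0.0024,-0.0005,0,1,0,0,0,0.0024,-0.0005,0,1]

```text
time_s: 13.9
eef_pos: [0.6282, -0.0094, 0.1014]
eef_rot: [0.446, 0.556, 0.432, -0.552]
wrist_force: [-7.1, 0.4, 14.6]
opening: -0.004
```

Call:
carry_out:
  motion: [0,0,0,-0.005,0,0,1,0,0,0,-0.02,0,0,1,0,0,0,-0.04,0,0,1,0,0,0,-0.03,0,-0.03,1,0,0,0,0,0,-0.04,1,0,0,0,0,0,-0.04,1,0,0,0,0,0,-0.03,1,0,0,0,0,0,0,1]

```text
time_s: 14.7
eef_pos: [0.6612, 0.1316, 0.2013]
eef_rot: [0.445, 0.559, 0.43, -0.552]
wrist_force: [-0.5, -0.1, 0.1]
opening: 0.001
```

```bash
python3 look.py pics/w4.png; python3 - <<'E'
from h import *
for n in("top","side"):
    im=ctrl.camera(n); T=cam2w(n)
    for t in ("wedge_face","cabinet","red_dot","bowl","tape","screwdriver"):
        for d in ctrl.landmark_of(n,t)[:4]: print(n,t,w(T,d["point"]),round(d["conf"],2))
E
```

```text
[0.6612 0.1316 0.2013] 0.0014158350967152249 14.7 [-0.45 -0.13  0.13]
[[ 0.021  0.972 -0.233]
 [-0.011 -0.233 -0.972]
 [-1.     0.023  0.005]]
cam [[0.972, -0.228, -0.054, 0.676], [-0.234, -0.92, -0.313, 0.212], [0.022, 0.317, -0.948, 0.343]]
wrist cabinet [ 0.593  -0.122  -0.0032] 0.56 [309. 355.]
wrist red_dot [ 0.6243 -0.0134  0.0995] 0.66 [313. 346.]
wrist wedge [ 0.8135  0.1736 -0.0041] 0.97 [446.  94.]
wrist wedge [ 0.5168  0.1775 -0.0008] 0.92 [173. 159.]
wrist wedge_face [0.8146 0.1783 0.0092] 0.94 [452.  90.]
wrist wedge_face [0.5117 0.1805 0.009 ] 0.6 [164. 159.]
wrist wedge_back [0.5795 0.1886 0.0132] 0.95 [222. 136.]
wrist wedge_back [0.8778 0.1878 0.0097] 0.67 [516.  64.]
trace 0.95 [([103.0, 0.0], [0.5098, 0.3324]), ([173.0, 0.0], [0.5722, 0.3177]), ([173.0, 32.0], [0.5623, 0.2926]), ([103.0, 32.0], [0.4981, 0.3078])]
trace 0.94 [([293.0, 218.0], [0.6241, 0.0798]), ([334.0, 218.0], [0.67, 0.0683]), ([334.0, 253.0], [0.6602, 0.0241]), ([293.0, 253.0], [0.6126, 0.0361])]
top wedge_face [0.5778 0.341  0.0076] 0.75
top wedge_face [0.6332 0.0081 0.0135] 0.73
top cabinet [ 0.591  -0.1228  0.0031] 0.62
top red_dot [ 0.6277 -0.0167  0.1033] 0.77
top bowl [ 4.440e-01 -2.611e-01  4.000e-04] 0.81
top tape [ 0.4422 -0.0323  0.0032] 0.76
top tape [0.6301 0.0062 0.0161] 0.63
top tape [ 0.4426 -0.2621  0.0014] 0.56
top screwdriver [ 0.7827 -0.025   0.0025] 0.82
side wedge_face [0.8114 0.1797 0.012 ] 0.95
side wedge_face [0.5121 0.178  0.013 ] 0.78
side wedge_face [0.5759 0.3376 0.0101] 0.55
side cabinet [ 0.5878 -0.1185  0.    ] 0.58
side red_dot [ 0.6257 -0.0079  0.1027] 0.67
side bowl [ 4.406e-01 -2.590e-01 -2.000e-04] 0.97
side tape [ 0.4406 -0.0264  0.0015] 0.61
side tape [ 0.4433 -0.2607 -0.002 ] 0.17
side screwdriver [ 7.8e-01 -2.2e-02  4.0e-04] 0.69
side screwdriver [ 0.6282 -0.0086  0.1017] 0.37
```

View pics/w4.png

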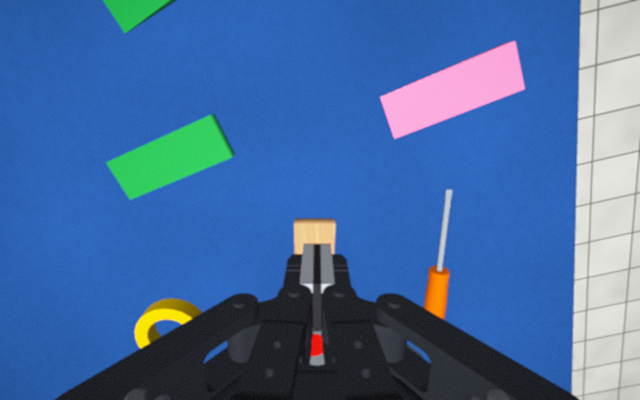

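The wedge sits unmoved under the corner, its back edge at (293-334, 218). The dot is at (316,345), and the tape and screwdriver are untouched. I'm handing the job in.

```bash
python3 -c "
from bench import ctrl; print(ctrl.hand_in())"
```

```text
the job is handed in; nothing more can be done
None
```

I pushed the wooden wedge about 100 mm along the table, thin end first, under the worn foot until the push rose to about 8.6 N. That is above the suggested 5 N. Then I pressed on the red dot with the shut fingertips, backed off clear and handed the job in at about 15 s. The hand-in gave no verdict.

- **Press test:** I held about 8 to 11 N for over a second, then 14.6 N at the end of the last half second. The fingertip height stayed at 0.1014 m, about 1 mm below where it last read no force, so no further push was needed. The force briefly spiked to 19.7 N when the fingers first touched, with 4 to 10 N sideways.
- **Wedge:** its back edge showed no movement between the pictures before and after pressing. My estimate puts the foot near the wedge's centreline, 15 to 20 mm past its middle towards the thin end.
- **Cabinet and other things:** the cabinet, bowl, tape and screwdriver read within about 5 mm of where they stood at the start. For the cabinet that is about the camera error.
- **Not measured directly:** I did not measure the cabinet's tilt. I judged it level from the press test and the camera positions. In the last side picture the networks did not report the wedge, because the cabinet mostly hides it.

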